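# Test a battery: seat it and hold the test key half down

### The arm

A 7-joint arm with a two-finger parallel gripper is mounted at the origin on a cart in front of the work surface, level with it; the furniture and walls round the work are solid. World frame = base frame: x ahead of the robot, y to its left, z up, the work surface at z = 0. Lengths are in m, angles in rad, forces in N, time in s.
With the tool pointing down it reaches from about 0.35 to 0.9 m from the base axis. Payload 8.1 kg.
Tool frame: the origin (TCP) lies at the very end of the fingers, on their centre line; the grasp point (between the pads) lies 19 mm behind it; z points along the fingers, y is the line along which they close (so a half turn about z gives the same grasp; the last joint's range is limited). The gripper opens to 92 mm and grips with 3 to 60 N. Pads are 19 mm wide; open, the fingers measure 130 mm over their backs; the gripper's body (75 mm by 190 mm) begins 47 mm behind the grasp point.
Start: joints at [1.063, 0.434, 0.025, 1.573, -0.012, 1.134, -0.075], TCP at [0.246, -0.575, 0.227] pointing down, gripper open.
Joint ranges: [-2.62, 2.62], [-0.44, 2.09], [-1.27, 1.32], [0.08, 2.57], [-1.32, 4.46], [0.12, 2], [-2.74, 2.74]. Speed limits (rad/s): [2.22, 2.22, 3.01, 3.01, 3.14, 3.14, 3.14].

### API

Orientations are given as a rotation vector (axis times angle).
In Python, from cell import readout, cams, job gives the robot as it stands.
- The arm moves only by the tool drive_tool, never from a script. Its argument "commands" is a list of rows, each a list of 3 entries, a list of its own where there are three numbers: the turn, a rotation vector about the tool's x, y, z in rad, then the shift along the tool's x, y, z in cm, then the gripper's target within -1 to 1 (fully open at 1, half-way at 0, shut at -1). A call has 1 to 20 rows; each row is the pose to reach, as a shift and turn from the pose commanded when the call began, along the tool's axes at that moment; what a row does not reach only later rows make up. A row lasts 1/12 s, in which the tool goes at most 41.7 mm and 7.16 degrees, less where a joint would pass 70% of its speed; a pose out of reach is approached as far as the arm can. A call with a gripper value outside its range is refused whole. The fingers move at their own pace and stop on an object; "newtons" is the grip in N (left out, the last holds). Time passes only in rows, so rows that repeat a pose let the fingers close. It gives the time, the measured TCP pose, the force, the opening and the grip force at its end, in the units of the state.
- readout.observe(): the state, without advancing time (a new reading comes with each control period).
- cams.get_image(name): name is "scene" or "side" or "wrist"; returns the picture (400x640x3 uint8, blue, green, red); there is no depth.
- cams.camera_info(name): a dict with "camera_matrix" (3x3 intrinsics, pixels), "k1" (the pictures are not rectified: a ray, as slopes to the right and down, at radius r is drawn at 1 + k1 r^2 times it, then the intrinsics apply), "R" (3x3) and "t" (3): a world point X has camera coordinates R X + t. Camera axes: x right, y down, z forward; pixel columns grow to the right and rows downward; lengths in m; the calibration is good to about 2 mm. A picture is of the moment at which its call begins: read the wrist's pose just before it. camera_info takes no time and is no camera call; for the wrist camera it gives the pose at the moment of the call.
- job.sign_off(): hands the job in; it is judged then, once.
The state is a dict: "clock": time; "joints": joint angles; "dq": joint speeds; "joint_efforts": joint torques, N m; "position": TCP position; "ee_rot": TCP orientation; "force": force on the tool from outside, world axes, zero at the start; "ft_torque": the same for the moment, N m; "width": opening from 0.0 (shut) to 1.0 (fully open); "gripper_force": force on a finger pad.
Only numpy, scipy, OpenCV 4.12 (cv2) and the standard library are available. Lean on these libraries where they do the work, as an engineer would, in place of code of your own. Each camera call takes 0.05 s, during which the arm holds its last target. There are 200 camera calls.

### The job

Lay the slim battery in the tester's cradle, between the two end stops (either way round), and let go of it. Then press the tester's spring key from above to half of its travel (12 mm of 24 mm, never to the bottom) and finish while still holding it there. Leave everything else on the worktop where it is.

Things in the scene. Friction and masses are not known exactly. Their poses are not given: they have to be found in the camera images.
- battery: slim round household battery, 15 to 16 mm diameter, 50 mm long, 23 g, lying on the worktop (it can roll); its long axis is its own y axis; its origin lies on its surface in the middle of its length, at the underside at the start
- battery_mid (a point): middle of the slim battery, on its long axis (about 8 mm above the worktop at the start)
- tester: grey battery tester fixed to the worktop, housing 100 mm (its x) by 180 mm (its y), top 22 mm above the worktop; origin at the centre of its underside on the worktop; x points to its back, y along its length from the key (centre at y = -50 mm) to the cradle (centre at y = +42 mm). A white scale post, 76 mm high, 33 to 39 mm behind the key's centre, marks key up, half (wider mark) and bottom
- cradle (a point): middle of the battery when seated along y, 40 mm above worktop; axes as tester. Two black V-blocks 41 mm apart, 7 mm wide, 45 degree sides, V bottom 28 mm and tops 39 mm above worktop, tops 22 mm apart; between the blocks 34 mm clear down to a metal plate 24 mm above worktop. Outside them two end stops 58 mm apart, 26 mm wide, tops 51 mm above worktop
- key (a joint): travel of the key in m: 0 up, 0.024 at the bottom stop, 0.012 half way; it springs back when let go. Spring: 3 N to begin to move, 6.6 N at half, 10.2 N at the bottom
- key_top (a point): centre of the key's flat round top, 38 mm diameter, black; 72 mm above the worktop when up, 60 mm at half travel, 48 mm at the bottom; it moves straight down
- fat_cell: bystander: short fat round battery cell, 26 mm diameter, 50 mm tall, plain steel, standing upright on the worktop; too fat to be the one asked for; origin at the centre of its underside
- mug: bystander: stoneware mug, 66 mm diameter, 80 mm tall; origin at the centre of its underside
- tape: bystander: roll of tape lying flat, 98 mm across, 25 mm tall; origin at the centre of its underside
- spoon: bystander: teaspoon, 134 mm long, lying; origin at its middle, underside
- shaker: bystander: salt shaker, 44 mm diameter, 90 mm tall; origin at the centre of its underside
- spice: bystander: spice jar, 41 mm diameter, 105 mm tall, standing; origin at the centre of its underside
- soap_bottle: bystander: washing-up liquid bottle, 49 x 81 mm, 226 mm tall; origin at the centre of its underside

How it is judged:
On the way, in this order (a step that is already met when the one before it is completed fails the run):
1. the slim battery lies seated in the cradle between the stops, released and at rest (x of battery_mid in the frame of cradle between -0.004 and 0.004 m and y of battery_mid in the frame of cradle between -0.0065 and 0.0065 m and z of battery_mid in the frame of cradle between -0.004 and 0.004 m and angle between the y axis of battery and the y axis of tester, either way round below 0.12 rad and linear speed of battery below 0.02 m/s and contact force between battery and the fingers below 0.1 N), for 0.2 s.
2. the robot holds the key at half travel (value of joint key between 0.009 and 0.015 m and (contact force between key and the fingers above 2 N or contact force between key and the arm above 2 N)), for 0.5 s.
At the end, for the whole second after the job is handed in: The slim battery lies at rest in the cradle, not touched by the fingers (middle within 4 mm across and in height, 6.5 mm along, within 0.12 rad of the cradle line); the robot presses the key with over 2 N and holds it still at 12 mm of travel, within 3 mm (all of step 1 and all of step 2 and velocity of joint key between -0.01 and 0.01 m/s); the arm keeps its last pose, push and grip.
It fails at once if the key is pushed to the bottom (past 22.5 mm of its 24 mm travel) (value of joint key above 0.0225 m).
It fails at once if the key is pressed before the battery is in the cradle (value of joint key above 0.006 m and not (x of battery_mid in the frame of cradle between -0.004 and 0.004 m and y of battery_mid in the frame of cradle between -0.0065 and 0.0065 m and z of battery_mid in the frame of cradle between -0.004 and 0.004 m and angle between the y axis of battery and the y axis of tester, either way round below 0.12 rad)).
It fails at once if a bystander is moved by more than 30 mm (distance of any of fat_cell, mug, tape, spoon, shaker, spice, soap_bottle from where it was at the start of the episode above 0.03 m).
It also fails if it takes over 43 s, if anything falls off the work surface, if the arm or the gripper's body presses on something with over 40 N, if the wrist force passes 120 N, or if a joint passes its speed limit or range.

## Working session

There is one attempt and no reset: what is moved stays moved. The work goes in short steps, Python scripts to look and compute and a tool call to move; the robot and the scene stay as the last step left them, time stands still between calls to the robot, and variables do not carry over. Pictures are saved under pics/ and viewed, at most 10 in all, crops included, and the job is handed in when it is done.

Besides the shell and the picture viewer there is one more tool, called after "Emit:" as name([rows], argument=value, ...), one row to a line, values as JSON. drive_tool: Moves the arm, as the interface text tells. Its arguments: {"type":"object","properties":{"commands":{"type":"array"},"newtons":{"type":"number"}},"required":["commands"]}

```bash
mkdir -p pics
cat > h.py <<'E'
import numpy as np, cv2
from cell import readout, cams, job
def ray(ci,uv):
    K=np.array(ci["camera_matrix"],float);R=np.array(ci["R"]);t=np.array(ci["t"])
    d=np.linalg.inv(K)@np.array([uv[0],uv[1],1.]);p=d[:2].copy();q=p.copy()
    for _ in range(20): q=p/(1+ci["k1"]*(q@q))
    return -R.T@t, R.T@np.array([q[0],q[1],1.])
def onz(ci,uv,z):
    o,d=ray(ci,uv); return o+d*(z-o[2])/d[2]
def proj(ci,X):
    K=np.array(ci["camera_matrix"],float);c=np.array(ci["R"])@np.array(X)+np.array(ci["t"])
    q=c[:2]/c[2];q=q*(1+ci["k1"]*(q@q));return (K@[q[0],q[1],1])[:2]
E
python3 - <<'E'
from h import *
o=readout.observe();print(o)
ims=[]
for n in("scene","side","wrist"):
    ci=cams.camera_info(n);im=cams.get_image(n);cv2.imwrite(f"pics/{n}0.png",im)
    print(n,np.round(-np.array(ci["R"]).T@ci["t"],3),np.round(np.array(ci["R"])[2],2),ci["camera_matrix"],ci["k1"])
E
```

```text
{'clock': 0.0, 'joints': array([ 1.06342177,  0.43526506,  0.02503157,  1.57411616, -0.01164026,
        1.13397279, -0.07506535]), 'dq': array([-0.00084917,  0.00042064, -0.00049928,  0.00088266, -0.0011244 ,
       -0.00094995,  0.00021843]), 'joint_efforts': array([-1.75968044e-04, -6.67847729e+01,  9.84963700e-01, -3.14458752e+01,
       -6.06448087e-02,  4.28830110e-02,  1.64203830e-04]), 'position': array([ 0.2458572 , -0.57405212,  0.22591212]), 'ee_rot': array([-3.07598631e+00, -6.31012791e-01,  7.16398511e-04]), 'force': array([0.16504207, 0.03506251, 0.4764471 ]), 'ft_torque': array([0.00337422, 0.02932705, 0.01098456]), 'gripper_force': 0.0, 'width': 0.9994090908638057}
scene [-0.478  0.728  0.604] [ 0.75 -0.54 -0.39] [[484.41979221   0.         321.31702209]
 [  0.         484.41979221 193.6062544 ]
 [  0.           0.           1.        ]] -0.12832931430530456
side [0.622 1.108 1.005] [-0.06 -0.76 -0.64] [[402.02799294   0.         322.04227139]
 [  0.         402.02799294 205.57212592]
 [  0.           0.           1.        ]] -0.09904289256117128
wrist [ 0.309 -0.547  0.385] [-0.24 -0.1  -0.97] [[277.52494986   0.         319.56088001]
 [  0.         277.52494986 196.99370541]
 [  0.           0.           1.        ]] -0.02236287164284248
```

View pics/scene0.png

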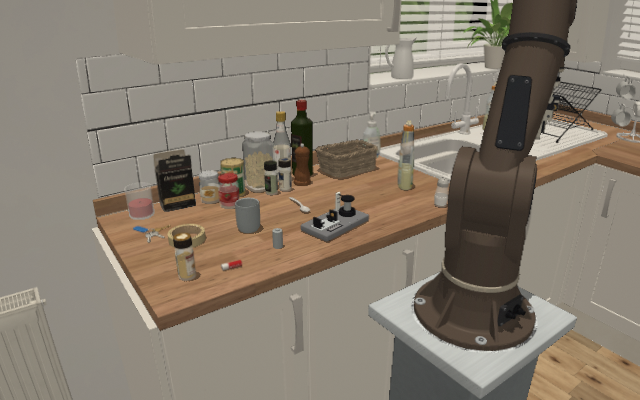

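View pics/side0.png

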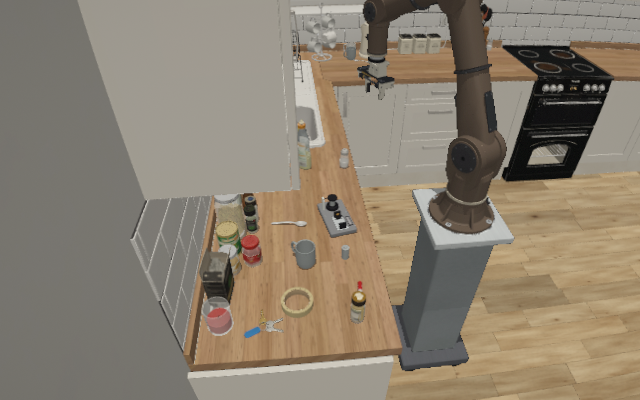

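The scene view shows the red slim battery at (231,265) beside the spice jar (185,257). The tester is at (335,222), with its key on the right (347,203) and its cradle on the left (325,217). In the side view the tester is at (338,216), and the battery is partly hidden at (360,286).

Run:
```python
from h import *
s=cams.camera_info("scene");d=cams.camera_info("side")
P=lambda n,c,uv,z:print(n,np.round(onz(c,uv,z),3))
im=cv2.imread("pics/scene0.png");hsv=cv2.cvtColor(im,cv2.COLOR_BGR2HSV)
m=cv2.inRange(hsv,(0,150,90),(6,255,255))|cv2.inRange(hsv,(174,150,90),(180,255,255));m[:250]=0
x,y=np.where(m)[::-1];print(len(x),x.min(),x.max(),y.min(),y.max())
P("bat L",s,(222,267),.008);P("bat R",s,(242,264),.008)
P("spice",s,(187,277),0);P("spice side",d,(357,318),0)
P("key scene",s,(347,199),.072);P("key side",d,(332,198),.072)
P("fat",s,(278,246),0);P("fat side",d,(346,257),0);P("mug",d,(306,263),0)
P("tape",s,(186,236),.02);P("spoon",d,(290,223),0)
for uv in((320,203),(337,200),(355,229),(333,236)):P("tester top corners side",d,uv,.022)
for uv in((302,228),(337,205),(368,216),(333,234)):P("tester top corners scene",s,uv,.022)
a=cv2.resize(im[190:290,160:390],None,fx=3.4,fy=3.4,interpolation=cv2.INTER_CUBIC)
cv2.imwrite("pics/c0.png",a)
```

```text
53 229 241 260 267
bat L [0.45  0.352 0.008]
bat R [0.436 0.307 0.008]
spice [0.469 0.433 0.   ]
spice side [0.47  0.433 0.   ]
key scene [ 0.481 -0.044  0.072]
key side [ 0.492 -0.044  0.072]
fat [0.475 0.184 0.   ]
fat side [0.469 0.188 0.   ]
mug [0.606 0.202 0.   ]
tape [0.627 0.372 0.02 ]
spoon [ 0.653 -0.002  0.   ]
tester top corners side [ 0.534 -0.08   0.022]
tester top corners side [ 0.467 -0.092  0.022]
tester top corners side [0.422 0.078 0.022]
tester top corners side [0.504 0.105 0.022]
tester top corners scene [0.488 0.101 0.022]
tester top corners scene [ 0.553 -0.065  0.022]
tester top corners scene [ 0.442 -0.09   0.022]
tester top corners scene [0.413 0.055 0.022]
```

View pics/c0.png

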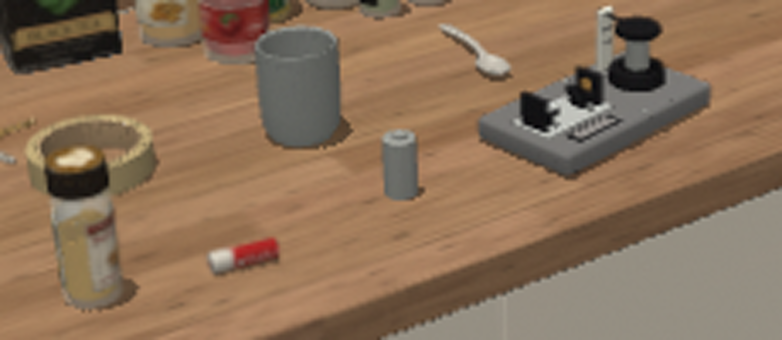

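The enlarged crop confirms it: the battery lies clear with its white cap at left and red body at right. The fat cell and mug are well away, and the tester's key is on its far right end.

```bash
cat >> h.py <<'E'
from scipy.spatial.transform import Rotation as Ro
def delta(p,yaw,note=""):
    """cm shift and turn (tool axes) to TCP p, tool down with tool x at world angle yaw (deg)"""
    o=readout.observe();A=Ro.from_rotvec(o["ee_rot"])
    c,s=np.cos(np.radians(yaw)),np.sin(np.radians(yaw))
    B=Ro.from_matrix(np.array([[c,s,0],[s,-c,0],[0,0,-1.]]))
    print(note,"turn",np.round((A.inv()*B).as_rotvec(),3),"shift cm",np.round(A.inv().apply(np.array(p)-o["position"])*100,2))
E
python3 - <<'E'
from h import *
delta([.46,-.1,.26],72);delta([.44,.33,.2],72)
E
```

```text
turn [-0.001 -0.    -0.852] shift cm [ 38.35 -35.16  -3.35]
 turn [-0.001 -0.    -0.852] shift cm [ 53.44 -75.47   2.7 ]
```

Emit:
drive_tool([
  [[0, 0, -0.4], [38.3, -35.2, -3.4], 1],
  [[0, 0, -0.4], [38.3, -35.2, -3.4], 1],
  [[0, 0, -0.4], [38.3, -35.2, -3.4], 1],
  [[0, 0, -0.4], [38.3, -35.2, -3.4], 1],
  [[0, 0, -0.4], [38.3, -35.2, -3.4], 1],
  [[0, 0, -0.4], [38.3, -35.2, -3.4], 1],
  [[0, 0, -0.4], [38.3, -35.2, -3.4], 1],
  [[0, 0, -0.4], [38.3, -35.2, -3.4], 1],
  [[0, 0, -0.4], [38.3, -35.2, -3.4], 1],
  [[0, 0, -0.4], [38.3, -35.2, -3.4], 1],
  [[0, 0, -0.4], [38.3, -35.2, -3.4], 1],
  [[0, 0, -0.4], [38.3, -35.2, -3.4], 1],
  [[0, 0, -0.4], [38.3, -35.2, -3.4], 1],
  [[0, 0, -0.4], [38.3, -35.2, -3.4], 1],
])

```text
clock: 1.32
position: [0.4615, -0.0945, 0.2612]
ee_rot: [-2.885, -1.241, -0.004]
force: [0.2, -0.2, 0.3]
width: 1.003
gripper_force: 0.0
```

Run:
```python
from h import *
import pickle
ci=cams.camera_info("wrist");im=cams.get_image("wrist");cv2.imwrite("pics/w1.png",im);pickle.dump(ci,open("w1.pkl","wb"))
delta([.44,.33,.2],72)
```

```text
turn [ 0.    -0.001 -0.447] shift cm [ 29.55 -30.95   6.11]
```

View pics/w1.png

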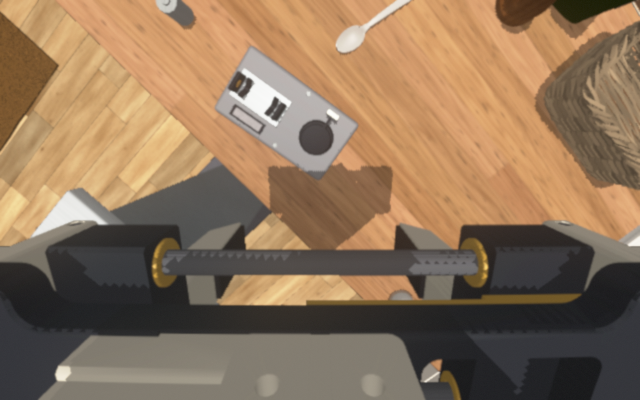

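The wrist view shows the tester: top corners at about (252,46), (357,125) and (216,104), key top at (316,137), and cradle end stops at (241,83) and (276,109). I'll compute its pose from these and go on to the battery.

Run:
```python
from h import *
import pickle
ci=pickle.load(open("w1.pkl","rb"))
for n,uv,z in(("c1",(252,46),.022),("c2",(357,125),.022),("c3",(320,178),.022),("c4",(216,104),.022),("key",(316,137),.072),("s1",(241,83),.051),("s2",(276,109),.051)):
    print(n,np.round(onz(ci,uv,z),4))
```

```text
c1 [0.5122 0.0891 0.022 ]
c2 [ 0.5451 -0.0806  0.022 ]
c3 [ 0.4561 -0.0996  0.022 ]
c4 [0.4235 0.0735 0.022 ]
key [ 0.4943 -0.0521  0.072 ]
s1 [0.4712 0.0599 0.051 ]
s2 [0.4806 0.0079 0.051 ]
```

Emit:
drive_tool([
  [[0, 0, -0.45], [29.5, -31.0, 6.1], 1],
  [[0, 0, -0.45], [29.5, -31.0, 6.1], 1],
  [[0, 0, -0.45], [29.5, -31.0, 6.1], 1],
  [[0, 0, -0.45], [29.5, -31.0, 6.1], 1],
  [[0, 0, -0.45], [29.5, -31.0, 6.1], 1],
  [[0, 0, -0.45], [29.5, -31.0, 6.1], 1],
  [[0, 0, -0.45], [29.5, -31.0, 6.1], 1],
  [[0, 0, -0.45], [29.5, -31.0, 6.1], 1],
  [[0, 0, -0.45], [29.5, -31.0, 6.1], 1],
  [[0, 0, -0.45], [29.5, -31.0, 6.1], 1],
  [[0, 0, -0.45], [29.5, -31.0, 6.1], 1],
  [[0, 0, -0.45], [29.5, -31.0, 6.1], 1],
  [[0, 0, -0.45], [29.5, -31.0, 6.1], 1],
])

```text
clock: 2.45
position: [0.4409, 0.3266, 0.1989]
ee_rot: [2.542, 1.844, -0.003]
force: [-0.5, -0.8, 0.1]
width: 1.0
gripper_force: 0.0
```

Run:
```python
from h import *
import pickle
ci=cams.camera_info("wrist");im=cams.get_image("wrist");cv2.imwrite("pics/w2.png",im);pickle.dump(ci,open("w2.pkl","wb"))
hsv=cv2.cvtColor(im,cv2.COLOR_BGR2HSV)
m=cv2.inRange(hsv,(0,150,90),(6,255,255))|cv2.inRange(hsv,(174,150,90),(180,255,255))
n,l,st,c=cv2.connectedComponentsWithStats(m);print([(s.tolist(),np.round(k,1)) for s,k in zip(st,c) if s[4]>80])
```

```text
[([0, 0, 640, 400, 255014], array([318.7, 199.5])), ([318, 170, 14, 25, 244], array([324.8, 182.3])), ([586, 190, 48, 45, 702], array([602.9, 210.3]))]
```

View pics/w2.png

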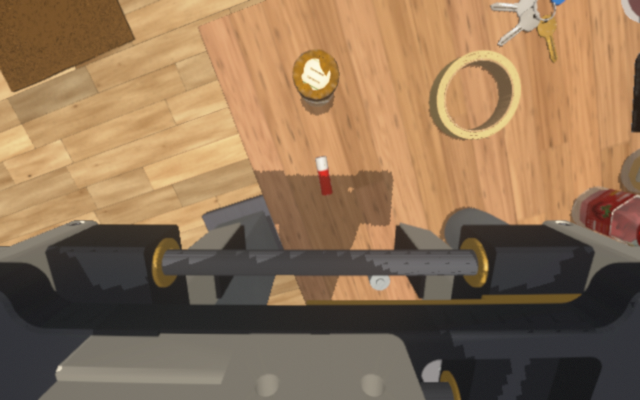

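The battery runs from its white end at (321,156) to its red end at (326,195), under the gripper. The spice jar's top is at (317,75), clear of the grasp.

Run:
```python
from h import *
import pickle
ci=pickle.load(open("w2.pkl","rb"));im=cv2.imread("pics/w2.png")
hsv=cv2.cvtColor(im,cv2.COLOR_BGR2HSV);roi=np.zeros(im.shape[:2],np.uint8);roi[148:202,305:345]=1
m=(cv2.inRange(hsv,(0,140,70),(8,255,255))|cv2.inRange(hsv,(172,140,70),(180,255,255))|cv2.inRange(hsv,(0,0,150),(180,70,255)))*roi
y,x=np.where(m);w=np.array([onz(ci,p,.011) for p in zip(x,y)])[:,:2]
(c,s,a)=cv2.minAreaRect(w.astype(np.float32)*1000);print(len(x),c,s,a)
v=np.linalg.svd(w-w.mean(0))[2][0];yaw=np.degrees(np.arctan2(v[1],v[0]))%180;print(w.mean(0),yaw)
delta([c[0]/1000,c[1]/1000,.05],yaw);delta([c[0]/1000,c[1]/1000,.003],yaw)
```

```text
413 (446.30194091796875, 329.49530029296875) (50.06422805786133, 14.248817443847656) 82.54643249511719
[0.44643461 0.3295031 ] 81.98412929469649
 turn [-0.     0.002 -0.177] shift cm [ 0.56  0.34 14.91]
 turn [-0.     0.002 -0.177] shift cm [ 0.56  0.34 19.61]
```

Emit:
drive_tool([
  [[0, 0, -0.18], [0.6, 0.3, 4], 1],
  [[0, 0, -0.18], [0.6, 0.3, 8], 0.5],
  [[0, 0, -0.18], [0.6, 0.3, 11.5], 0.2],
  [[0, 0, -0.18], [0.6, 0.3, 14], 0.2],
  [[0, 0, -0.18], [0.6, 0.3, 16], 0.2],
  [[0, 0, -0.18], [0.6, 0.3, 18], 0.2],
  [[0, 0, -0.18], [0.6, 0.3, 19], 0.2],
  [[0, 0, -0.18], [0.6, 0.3, 19.5], 0.2],
  [[0, 0, -0.18], [0.6, 0.3, 19.5], 0.2],
  [[0, 0, -0.18], [0.6, 0.3, 19.5], 0.2],
  [[0, 0, -0.18], [0.6, 0.3, 19.5], -1],
  [[0, 0, -0.18], [0.6, 0.3, 19.5], -1],
  [[0, 0, -0.18], [0.6, 0.3, 19.5], -1],
  [[0, 0, -0.18], [0.6, 0.3, 19.5], -1],
  [[0, 0, -0.18], [0.6, 0.3, 19.5], -1],
  [[0, 0, -0.18], [0.6, 0.3, 19.5], -1],
  [[0, 0, -0.18], [0.6, 0.3, 19.5], -1],
  [[0, 0, -0.18], [0.6, 0.3, 19.5], -1],
], newtons=15)

```text
clock: 4.0
position: [0.4455, 0.3322, 0.0048]
ee_rot: [2.367, 2.065, 0.0]
force: [-0.0, -0.5, 1.1]
width: 0.175
gripper_force: 15.0
```

Run:
```python
from h import *
delta([.4757,.0386,.13],100.9)
```

```text
turn [ 0.     0.    -0.326] shift cm [-28.68   6.98 -12.52]
```

Emit:
drive_tool([
  [[0, 0, 0], [0, 0, -3], -1],
  [[0, 0, 0], [0, 0, -7], -1],
  [[0, 0, 0], [0, 0, -11], -1],
  [[0, 0, -0.33], [-4, 1, -12.5], -1],
  [[0, 0, -0.33], [-8, 2, -12.5], -1],
  [[0, 0, -0.33], [-12, 3, -12.5], -1],
  [[0, 0, -0.33], [-16, 4, -12.5], -1],
  [[0, 0, -0.33], [-20, 5, -12.5], -1],
  [[0, 0, -0.33], [-24, 6, -12.5], -1],
  [[0, 0, -0.33], [-27, 6.6, -12.5], -1],
  [[0, 0, -0.33], [-28.7, 7, -12.5], -1],
  [[0, 0, -0.33], [-28.7, 7, -12.5], -1],
  [[0, 0, -0.33], [-28.7, 7, -12.5], -1],
  [[0, 0, -0.33], [-28.7, 7, -12.5], -1],
])

```text
clock: 5.17
position: [0.4758, 0.0393, 0.1298]
ee_rot: [-1.995, -2.427, -0.001]
force: [-0.3, -0.4, -0.3]
width: 0.176
gripper_force: 15.0
```

Run:
```python
from h import *
o=readout.observe();print(o["clock"],o["position"],o["width"],o["gripper_force"])
ss=[]
for n in("scene","side"):
    ci=cams.camera_info(n);im=cams.get_image(n)
    u,v=proj(ci,o["position"]).astype(int);print(n,u,v)
    ss.append(cv2.resize(im[v-30:v+55,u-45:u+45],None,fx=4.4,fy=4.4,interpolation=cv2.INTER_CUBIC));cv2.imwrite(f"pics/{n}3.png",im)
cv2.imwrite("pics/c3.png",np.hstack(ss))
```

```text
5.1667 [0.47580791 0.0392747  0.12984648] 0.17629475741063277 14.999603927135468
scene 323 186
side 339 199
```

View pics/c3.png

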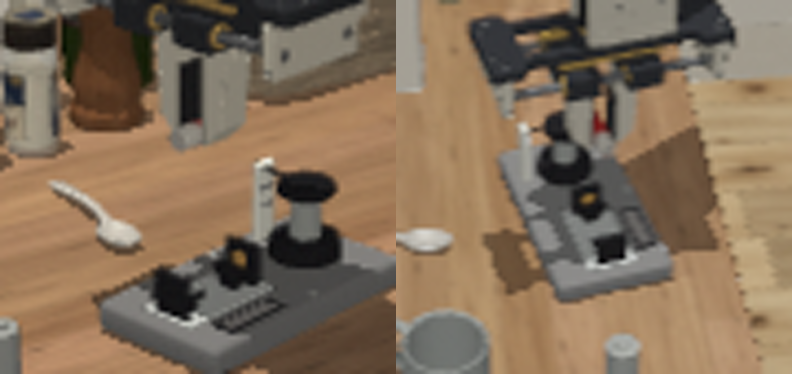

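The battery is held level, with its white end towards the scene camera at crop (182,135), over the cradle blocks at crop (170,280) and (238,258). I'll compare these with what my estimates predict.

Run:
```python
from h import *
yd=np.array([-.189,.982,0]);xd=np.array([.982,.189,0]);tcp=np.array([.4758,.0393,.1298]);c=np.array([.4764,.0367,0])
for n,(u,v) in(("scene",(323,186)),("side",(339,199))):
    ci=cams.camera_info(n);f=lambda X:np.round((proj(ci,X)-[u-45,v-30])*4.4+([396,0] if n=="side" else [0,0]),0)
    print(n,"white end",f(tcp+[0,0,.003]+yd*.0224),"key",f(c-yd*.092+[0,0,.072]),
     "stop tops outer", f(c+yd*.036+[0,0,.051]),f(c-yd*.036+[0,0,.051]),"inner",f(c+yd*.029+[0,0,.051]),f(c-yd*.029+[0,0,.051]))
w=cams.camera_info("wrist");print(proj(w,c+[0,0,.045]),proj(w,c+yd*.032+[0,0,.051]),proj(w,c-yd*.032+[0,0,.051]))
delta(c+yd*.0026+[0,0,.05],100.9);delta(c+yd*.0026+[0,0,.0375],100.9)
```

```text
scene white end [175. 141.] key [303. 179.] stop tops outer [163. 272.] [243. 236.] inner [171. 268.] [236. 239.]
side white end [604. 150.] key [559. 121.] stop tops outer [606. 237.] [579. 181.] inner [604. 231.] [582. 186.]
[319.83512826 205.50392709] [320.0574769  172.07793462] [319.63459474 240.4808828 ]
 turn [ 0.    -0.001  0.006] shift cm [-0.07  0.    7.98]
 turn [ 0.    -0.001  0.006] shift cm [-0.07  0.    9.23]
```

Emit:
drive_tool([
  [[0, 0, 0], [0, 0, 2], -1],
  [[0, 0, 0], [0, 0, 4.5], -1],
  [[0, 0, 0], [0, 0, 6.3], -1],
  [[0, 0, 0], [0, 0, 6.3], -1],
  [[0, 0, 0], [0, 0, 6.3], -1],
])

```text
clock: 5.68
position: [0.4752, 0.0395, 0.0665]
ee_rot: [-1.992, -2.427, 0.001]
force: [0.3, -0.1, 0.4]
width: 0.173
gripper_force: 15.0
```

Run:
```python
from h import *
import pickle
o=readout.observe();print(o["position"],o["ee_rot"])
ci=cams.camera_info("wrist");im=cams.get_image("wrist");cv2.imwrite("pics/w4.png",im);pickle.dump(ci,open("w4.pkl","wb"))
a=cv2.resize(im[60:260,220:420],None,fx=2.9,fy=2.9,interpolation=cv2.INTER_CUBIC)
im=cams.get_image("scene");b=cv2.resize(im[160:240,285:375],None,fx=2.9*1.3,fy=2.9*1.3,interpolation=cv2.INTER_CUBIC)
b=b[:, :800-580-1+0] if 0 else b
cv2.imwrite("pics/c4.png",a);cv2.imwrite("pics/scene4.png",im)
yd=np.array([-.189,.982,0]);c=np.array([.4764,.0367,0]);f=lambda X:np.round((proj(ci,X)-[220,60])*2.9)
tcp=o["position"]
print("end",f(tcp+[0,0,.003]+yd*.0224),"centre",f(tcp+[0,0,.003]-yd*.0026),"stopsinner",f(c+yd*.029+[0,0,.051]),f(c-yd*.029+[0,0,.051]),"key",f(c-yd*.092+[0,0,.072]))
```

```text
[0.47521104 0.03948786 0.06647423] [-1.99214168e+00 -2.42712570e+00  1.43433158e-03]
end [291. 425.] centre [290. 538.] stopsinner [294. 385.] [292. 617.] key [290. 898.]
```

View pics/c4.png

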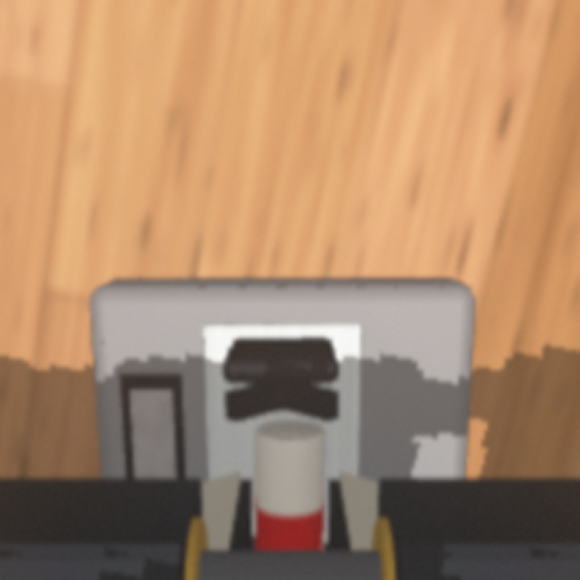

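The battery's white end face is centred at crop (290,431). The far end stop is centred at column 281 with its inner top edge at row 382, and the housing is centred at column 283. I'll work out the remaining correction.

Run:
```python
from h import *
import pickle
ci=pickle.load(open("w4.pkl","rb"));g=lambda u,v,z:onz(ci,(u/2.9+220,v/2.9+60),z)
yd=np.array([-.189,.982,0]);xd=np.array([.982,.189,0]);tcp=np.array([.4752,.0395,.0665])
for n,p in(("end",g(290,431,.0695)),("endtop",g(290,440,.0773)),("stop inner",g(281,382,.051)),("plateL/R",g(205,326,.024)),("",g(360,326,.024)),("hous edge",g(283,285,.022)),("hL",g(97,400,.022)),("hR",g(471,400,.022))):
    print(n,"along %.4f across %.4f"%((p-tcp)@yd,(p-tcp)@xd))
delta(tcp+yd*0-[0,0,.0665-.0375],100.9)
```

```text
end along 0.0210 across -0.0001
endtop along 0.0216 across -0.0001
stop inner along 0.0267 across -0.0022
plateL/R along 0.0346 across -0.0218
 along 0.0349 across 0.0175
hous edge along 0.0449 across -0.0021
hL along 0.0145 across -0.0508
hR along 0.0151 across 0.0473
 turn [ 0.001 -0.     0.005] shift cm [ 0.04 -0.12  3.02]
```

Emit:
drive_tool([
  [[0, 0, 0], [0.12, -0.2, 0.3], -1],
  [[0, 0, 0], [0.12, -0.2, 0.8], -1],
  [[0, 0, 0], [0.12, -0.2, 1.4], -1],
  [[0, 0, 0], [0.12, -0.2, 2.0], -1],
  [[0, 0, 0], [0.12, -0.2, 2.4], -1],
  [[0, 0, 0], [0.12, -0.2, 2.7], -1],
  [[0, 0, 0], [0.12, -0.2, 2.9], -1],
  [[0, 0, 0], [0.12, -0.2, 2.9], -1],
  [[0, 0, 0], [0.12, -0.2, 2.9], -1],
])

```text
clock: 6.53
position: [0.4736, 0.0392, 0.0376]
ee_rot: [-1.996, -2.426, 0.0]
force: [0.8, 0.2, -0.5]
width: 0.176
gripper_force: 15.0
```

Emit:
drive_tool([
  [[0, 0, 0], [0.05, 0, 0.05], -0.58],
  [[0, 0, 0], [0.05, 0, 0.05], -0.5],
  [[0, 0, 0], [0.05, 0, 0.05], -0.4],
  [[0, 0, 0], [0.05, 0, 0.05], -0.3],
  [[0, 0, 0], [0.05, 0, 0.05], -0.2],
  [[0, 0, 0], [0.05, 0, 0.05], -0.2],
  [[0, 0, 0], [0.05, 0, -2], -0.2],
  [[0, 0, 0], [0.05, 0, -5], -0.2],
  [[0, 0, 0], [0.05, 0, -8], -0.2],
  [[0, 0, 0], [0.05, 0, -9], -0.2],
  [[0, 0, 0], [0.05, 0, -9], -0.2],
])

```text
clock: 7.45
position: [0.4753, 0.0399, 0.1302]
ee_rot: [1.994, 2.423, 0.005]
force: [-0.0, -1.0, -0.2]
width: 0.402
gripper_force: 0.0
```

Run:
```python
from h import *
import pickle
o=readout.observe();print(o["position"],o["width"])
ci=cams.camera_info("wrist");im=cams.get_image("wrist");cv2.imwrite("pics/w5.png",im);pickle.dump(ci,open("w5.pkl","wb"))
a=cv2.resize(im[110:310,220:420],None,fx=2,fy=2,interpolation=cv2.INTER_CUBIC)
im=cams.get_image("scene");b=cv2.resize(im[180:260,290:370],(400,400),interpolation=cv2.INTER_CUBIC)
cv2.imwrite("pics/c5.png",np.hstack([a,b]))
```

```text
[0.47530399 0.03990194 0.13018865] 0.4024934395419344
```

View pics/c5.png

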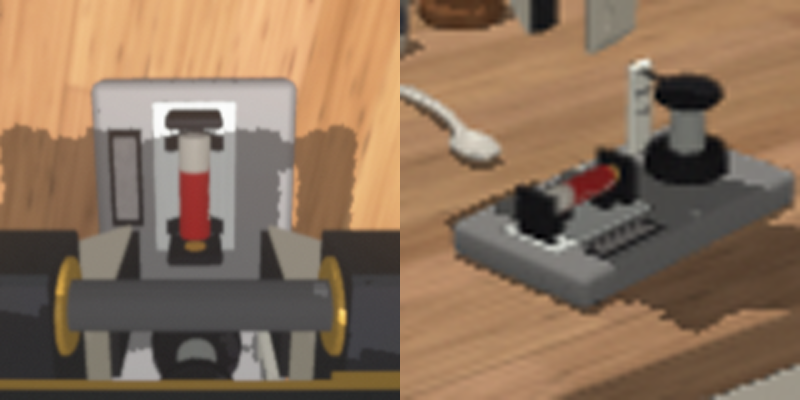

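Left: the battery lies straight in both V-blocks between the stops (crop x 195, rows 133 to 245). Right: the scene view agrees. Next is the key.

Run:
```python
from h import *
delta([.491,-.0535,.11],100.9);delta([.491,-.0535,.076],100.9);delta([.491,-.0535,.06],100.9)
```

```text
turn [0.    0.001 0.003] shift cm [-9.43 -0.07  1.75]
 turn [0.    0.001 0.003] shift cm [-9.43 -0.07  5.15]
 turn [0.    0.001 0.003] shift cm [-9.43 -0.07  6.75]
```

Emit:
drive_tool([
  [[0, 0, 0], [-3, 0, 0], -1],
  [[0, 0, 0], [-6, 0, 0], -1],
  [[0, 0, 0], [-9.4, 0, 0], -1],
  [[0, 0, 0], [-9.4, 0, 1.5], -1],
  [[0, 0, 0], [-9.4, 0, 2.5], -1],
  [[0, 0, 0], [-9.4, 0, 3.5], -1],
  [[0, 0, 0], [-9.4, 0, 4.5], -1],
  [[0, 0, 0], [-9.4, 0, 4.9], -1],
  [[0, 0, 0], [-9.4, 0, 4.9], -1],
  [[0, 0, 0], [-9.4, 0, 4.9], -1],
])

```text
clock: 8.38
position: [0.4916, -0.0517, 0.0786]
ee_rot: [-1.994, -2.427, 0.0]
force: [-0.3, -0.6, -0.5]
width: 0.005
gripper_force: 0.0
```

Emit:
drive_tool([
  [[0, 0, 0], [0, 0, 0.3], -1],
  [[0, 0, 0], [0, 0, 0.6], -1],
  [[0, 0, 0], [0, 0, 0.9], -1],
  [[0, 0, 0], [0, 0, 1.1], -1],
  [[0, 0, 0], [0, 0, 1.1], -1],
  [[0, 0, 0], [0, 0, 1.1], -1],
])

```text
clock: 8.88
position: [0.4922, -0.0525, 0.068]
ee_rot: [1.995, 2.426, 0.001]
force: [0.9, 1.0, 3.8]
width: 0.003
gripper_force: 2.0
```

Emit:
drive_tool([
  [[0, 0, 0], [0, 0, 0.2], -1],
  [[0, 0, 0], [0, 0, 0.4], -1],
  [[0, 0, 0], [0, 0, 0.6], -1],
  [[0, 0, 0], [0, 0, 0.8], -1],
  [[0, 0, 0], [0, 0, 0.8], -1],
  [[0, 0, 0], [0, 0, 0.8], -1],
  [[0, 0, 0], [0, 0, 0.8], -1],
  [[0, 0, 0], [0, 0, 0.8], -1],
  [[0, 0, 0], [0, 0, 0.8], -1],
  [[0, 0, 0], [0, 0, 0.8], -1],
  [[0, 0, 0], [0, 0, 0.8], -1],
  [[0, 0, 0], [0, 0, 0.8], -1],
])

```text
clock: 9.88
position: [0.4922, -0.0525, 0.06]
ee_rot: [1.995, 2.426, 0.001]
force: [0.2, 0.3, 6.8]
width: 0.002
gripper_force: 3.2
```

Run:
```python
from h import *
f=[];p=[]
for i in range(8):
    im=cams.get_image("scene");o=readout.observe();f.append(o["force"]);p.append(o["position"])
print(np.mean(f,0),np.mean(p,0),np.std(f,0))
a=cv2.resize(im[180:260,290:370],(400,400),interpolation=cv2.INTER_CUBIC)
im=cams.get_image("side");b=cv2.resize(im[175:245,300:370],(400,400),interpolation=cv2.INTER_CUBIC)
cv2.imwrite("pics/c6.png",np.hstack([a,b]))
```

```text
[0.66601482 1.33364543 6.20851844] [ 0.49215564 -0.05249717  0.05993633] [0.27569583 0.14928323 0.3911692 ]
```

View pics/c6.png

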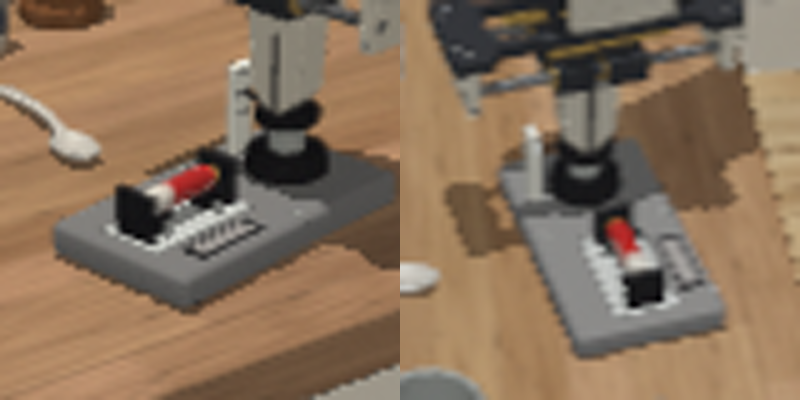

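The key is held about half way down (pointer at crop (245,95), TCP at 60 mm, about 6.5 N) and the battery is still seated in the cradle. Handing in.

```bash
python3 -c "
from h import *
print(job.sign_off())"
```

```text
the job is handed in; nothing more can be done
None
```

The slim battery is seated in the cradle and released, the key is held at about 12 mm of travel (TCP at 60 mm, about 6.5 N), and the job was handed in at about 10 s; the sign-off returned no verdict.

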